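# Stock the colour-coded condiment caddy for service

## Task

Stock the wooden condiment caddy for service from the six things that stand together on the open table beside it: stand the glass salt shaker in the blue cup, the black-capped spice jar in the green cup, the plain tin of white cheese without a lid in the red cup, and the mustard tub with the spoon in the yellow cup, each upright on the floor of its cup. Lower each one in rather than dropping it. The tin with the bent-up lid and the larger amber tub without a spoon do not belong: leave them where they stand.

Things in the scene. Friction and masses are not known exactly. Their poses are not given: they have to be found in the camera images.
- salt_shaker: Clear glass salt shaker with a grey dome top, round, 44 mm diameter up to 74 mm high, 90 mm high overall, about 0.1 kg. Origin: centre of the underside; z up.
- spice_jar: Small spice jar with a black cap and green label, round, 45 mm diameter, 105 mm high, about 0.1 kg. Origin: centre of the underside; z up.
- cheese_tin: Plain pale grey open tin of white cheese, with no lid and no label, round, 66 mm diameter, 52 mm high, about 0.12 kg. Origin: centre of the underside; z up.
- sauce_tub: Small clear tub of orange-yellow mustard sauce with a dark green spoon sticking out. The tub is a rounded square of about 69 x 69 mm over its flat sides at the mouth (sides square to its x and y axes), tapering to 47 x 47 mm at the foot, 43 mm high; the spoon reaches 80 mm high. About 0.09 kg. Origin: near the centre of the underside (the tub's middle lies 1.5 mm toward -y of it); z up.
- blue_cup: Low round blue plastic cup, one of four standing on a fixed square wooden caddy board (250 x 250 mm with a 22 mm high rim and a low steel rail, at most 22 mm high, along two opposite sides; 114 mm between the centres of neighbouring cups). The cup is fixed. Origin: centre of its underside, z up. Cup height 15 mm, its inner floor 3 mm above the origin; inside diameter 62 mm at the floor, 66 mm at the mouth; wall 4 mm. The floor of the cup lies 15 mm above the worktable.
- green_cup: Low round green plastic cup, one of four standing on a fixed square wooden caddy board (250 x 250 mm with a 22 mm high rim and a low steel rail, at most 22 mm high, along two opposite sides; 114 mm between the centres of neighbouring cups). The cup is fixed. Origin: centre of its underside, z up. Cup height 15 mm, its inner floor 3 mm above the origin; inside diameter 62 mm at the floor, 66 mm at the mouth; wall 4 mm. The floor of the cup lies 15 mm above the worktable.
- red_cup: Low round red plastic cup, one of four standing on a fixed square wooden caddy board (250 x 250 mm with a 22 mm high rim and a low steel rail, at most 22 mm high, along two opposite sides; 114 mm between the centres of neighbouring cups). The cup is fixed. Origin: centre of its underside, z up. Cup height 15 mm, its inner floor 3 mm above the origin; inside diameter 88 mm at the floor, 92 mm at the mouth; wall 4 mm. The floor of the cup lies 15 mm above the worktable.
- yellow_cup: Low round yellow plastic cup, one of four standing on a fixed square wooden caddy board (250 x 250 mm with a 22 mm high rim and a low steel rail, at most 22 mm high, along two opposite sides; 114 mm between the centres of neighbouring cups). The cup is fixed. Origin: centre of its underside, z up. Cup height 15 mm, its inner floor 3 mm above the origin; inside diameter 72 mm at the floor, 76 mm at the mouth; wall 4 mm. The floor of the cup lies 15 mm above the worktable.
- paste_tin: Look-alike that stays where it is: open tin with a white label, its round lid bent upright on the rim; 67 mm diameter, tin 42 mm high, 90 mm with the lid. Origin: centre of the underside; z up.
- amber_tub: Look-alike that stays where it is: larger see-through amber square tub, used, without a spoon, 75 x 75 mm at the mouth, 62 mm high. Origin: centre of the underside; z up.
There are look-alikes about, which are no part of the job. What is shaped like the paste_tin but purple is not meant.

How it is judged (in metres and radians):
At the end, for the whole second after the job is handed in: Shaker in blue, spice jar in green (centres within 13 mm), cheese tin in red, mustard tub in yellow cup (within 15 mm), each on the cup's floor (within 5 mm), upright within 0.12 rad and at rest. The lidded tin and the amber tub are upright within 20 mm of where they stood (horizontal distance between salt_shaker and blue_cup below 0.013 m and z of salt_shaker in the frame of blue_cup between -0.002 and 0.008 m and angle between each of salt_shaker, spice_jar, cheese_tin, sauce_tub, paste_tin, amber_tub's own z axis and vertical below 0.12 rad and linear speed of each of salt_shaker, spice_jar, cheese_tin, sauce_tub below 0.02 m/s and horizontal distance between spice_jar and green_cup below 0.013 m and z of spice_jar in the frame of green_cup between -0.002 and 0.008 m and horizontal distance between cheese_tin and red_cup below 0.015 m and z of cheese_tin in the frame of red_cup between -0.002 and 0.008 m and horizontal distance between sauce_tub and yellow_cup below 0.015 m and z of sauce_tub in the frame of yellow_cup between -0.002 and 0.008 m and distance of each of paste_tin, amber_tub from where it was at the start of the episode below 0.02 m); the robot touches nothing.
It fails at once if a condiment is dropped: loose in the air more than 55 mm above the worktable (40 mm above the floor of a cup) ((height (world z) of salt_shaker above 0.055 m and contact force between the fingers and salt_shaker below 0.01 N) or (height (world z) of spice_jar above 0.055 m and contact force between the fingers and spice_jar below 0.01 N) or (height (world z) of cheese_tin above 0.055 m and contact force between the fingers and cheese_tin below 0.01 N) or (height (world z) of sauce_tub above 0.055 m and contact force between the fingers and sauce_tub below 0.01 N)).
It fails at once if the paste tin (look-alike) is shifted by more than 20 mm or tipped (distance of paste_tin from where it was at the start of the episode above 0.02 m or angle between paste_tin's own z axis and vertical above 0.3 rad).
It fails at once if the amber tub (look-alike) is shifted by more than 20 mm or tipped (distance of amber_tub from where it was at the start of the episode above 0.02 m or angle between amber_tub's own z axis and vertical above 0.3 rad).
It also fails if it takes over 99 s, if anything falls off the work surface, if the arm or the gripper's body presses on something with over 40 N, if the wrist force passes 120 N, or if a joint passes its speed limit or range.

## Robot

A 6-joint arm with a two-finger parallel gripper is mounted at the origin on a cart in front of the work surface, level with it; the furniture and walls round the work are solid. World frame = base frame: x ahead of the robot, y to its left, z up, the work surface at z = 0. Lengths are in mm, angles in rad, forces in N, time in s.
With the tool pointing down it reaches from about 350 to 775 mm from the base axis. Payload 7.3 kg.
Tool frame: the origin (TCP) lies on the centre line of the jaws, within the pads' length; the fingertips stand finger_overhang ahead of it and the grasp point (between the pads) lies 8 mm behind it (finger_overhang is the distance from the TCP to the fingertips, in mm); z points along the fingers, y is the line along which they close (so a half turn about z gives the same grasp; the last joint's range is limited). The gripper opens to 92 mm and grips with 3 to 60 N. Pads are 19 mm wide; open, the fingers measure 130 mm over their backs; the gripper's body (75 mm by 190 mm) begins 47 mm behind the grasp point.
Start: joints at [-1.322, 0.342, 1.524, -0, 1.275, -0.146], TCP at [201.951, -484.623, 237.741] pointing down, gripper open.
Joint ranges: [-2.53, 2.53], [-0.77, 2.02], [0.04, 2.7], [-1, 4.14], [0.28, 2.66], [-3.11, 3.11]. Speed limits (rad/s): [2.57, 2.57, 3.14, 3.14, 3.14, 3.14].

## Interface

Orientations are given as [roll, pitch, yaw] about the fixed x, y, z axes, in that order (R = Rz(yaw) Ry(pitch) Rx(roll)).
In Python, from plant import get_obs, capture, close_job, finger_overhang gives the robot as it stands.
- The arm moves only by the shell command python3 -m inch 'ROWS'. ROWS is JSON, one flat list of numbers, 7 for each row, row after row: the turn, a rotation vector about the tool's x, y, z scaled (see below), then the shift along the tool's x, y, z scaled (see below), then the closure, from -1 (fully open) to 1 (shut). In form: [ax, ay, az, tx, ty, tz, gripper, ax, ay, az, tx, ty, tz, gripper, ...]. A call has 1 to 10 rows; each row shifts and turns the commanded pose from where the row before left it, along the tool's axes as they then stand; what a row does not reach is not made up. The controller multiplies each number of a shift by 0.8 m and each number of a turn by 1.5 rad. A row lasts 1/12 s, in which the tool goes at most 41.7 mm and 7.16 degrees, less where a joint would pass 70% of its speed; a pose out of reach is approached as far as the arm can. A call with a number of a shift or a turn outside -1 to 1 is refused whole. A call with a gripper value outside its range is refused whole. The fingers move at their own pace and stop on an object; the grip force is fixed at half the most. Time passes only in rows, so rows that do not move let the fingers close. It gives the time, the measured TCP pose, the force, the opening and the grip force at its end, in the units of the state.
- get_obs(): the state, without advancing time (a new reading comes with each control period).
- capture(name): name is "scene" or "top"; returns a dict with "image" (420x560x3 uint8, red, green, blue), "mtx" (3x3 intrinsics, pixels), "pose" (4x4, takes a point from camera to world coordinates). Camera axes: x right, y up, looking along -z (the intrinsics and any distortion apply to the point x, -y, -z); pixel columns grow to the right and rows downward; lengths in mm; the calibration is good to about 2 mm. A picture is of the moment at which its call begins. There is no depth.
- close_job(): hands the job in; it is judged then, once.
The state is a dict: "time": time; "joint_positions": joint angles; "dq": joint speeds; "tau": joint torques, N m; "tool_pos": TCP position; "tcp_rot": TCP orientation; "contact_force": force on the tool from outside, world axes, zero at the start; "moment": the same for the moment, N m; "grip_width": finger opening in mm; "finger_force": force on a finger pad.
Only numpy, scipy, OpenCV 4.12 (cv2) and the standard library are available. Lean on these libraries where they do the work, as an engineer would, in place of code of your own. Each camera call takes 0.05 s, during which the arm holds its last target. There are 200 camera calls.

## Working session

There is one attempt and no reset: what is moved stays moved. The work goes in short steps, Python scripts to look and compute and a shell command to move; the robot and the scene stay as the last step left them, time stands still between calls to the robot, and variables do not carry over. Pictures are saved under pics/ and viewed, at most 14 in all, crops included, and the job is handed in when it is done.

```bash
ls; mkdir -p pics; cat > h.py <<'E'
import numpy as np, cv2
from plant import get_obs, capture, finger_overhang
def save(name, fn):
    c=capture(name); cv2.imwrite('pics/'+fn, c['image'][:,:,::-1]); np.savez('pics/'+fn[:-4]+'.npz',**c); return c
def ray(c,u,v):
    d=np.linalg.inv(c['mtx'])@[u,v,1.]; d=np.array([d[0],-d[1],-d[2]]); P=np.array(c['pose'])
    return P[:3,3], P[:3,:3]@d
def onz(c,u,v,z):
    o,d=ray(c,u,v); return o+d*(z-o[2])/d[2]
def proj(c,p):
    P=np.array(c['pose']); q=P[:3,:3].T@(np.array(p)-P[:3,3]); q=np.array([q[0],-q[1],-q[2]]); q=c['mtx']@q; return q[:2]/q[2]
E
python3 - <<'E'
from h import *
for n in('scene','top'):
    c=save(n,n+'0.png'); print([k for k in c]); print(np.round(c['mtx'],1),np.round(c['pose'],3))
print(finger_overhang, get_obs())
E
```

```text
pics
['image', 'mtx', 'pose']
[[464.3   0.  281.6]
 [  0.  464.3 207.3]
 [  0.    0.    1. ]] [[-8.29000e-01  3.90000e-01 -4.00000e-01  4.16400e+00]
 [-5.59000e-01 -5.76000e-01  5.97000e-01  8.82503e+02]
 [ 3.00000e-03  7.19000e-01  6.95000e-01  9.47198e+02]
 [ 0.00000e+00  0.00000e+00  0.00000e+00  1.00000e+00]]
['image', 'mtx', 'pose']
[[480.3   0.  285.3]
 [  0.  480.3 215.9]
 [  0.    0.    1. ]] [[-2.700000e-02  9.960000e-01 -8.700000e-02  3.858110e+02]
 [-1.000000e+00 -2.900000e-02 -1.100000e-02  8.414000e+01]
 [-1.400000e-02  8.700000e-02  9.960000e-01  1.559122e+03]
 [ 0.000000e+00  0.000000e+00  0.000000e+00  1.000000e+00]]
11.0 {'time': 0.1, 'joint_positions': array([-1.32201025e+00,  3.42673491e-01,  1.52493386e+00,  2.93131234e-06,
        1.27541352e+00, -1.45978749e-01]), 'dq': array([-0.00049242, -0.00239751, -0.00353094,  0.00067812,  0.00032164,
       -0.00248521]), 'tau': array([ 1.77230333e-03, -4.32004344e+01, -2.44693458e+01,  7.19386968e-02,
        5.25572710e-02, -5.36106165e-05]), 'tool_pos': array([ 201.85294457, -484.25702623,  237.09952956]), 'tcp_rot': array([-3.14018004e+00, -2.10522161e-04,  3.94763824e-01]), 'contact_force': array([ 0.52284717, -0.00764992,  0.82084737]), 'moment': array([0.00442097, 0.02624766, 0.02815579]), 'finger_force': 0.0, 'grip_width': 91.84173935125756}
```

View pics/scene0.png

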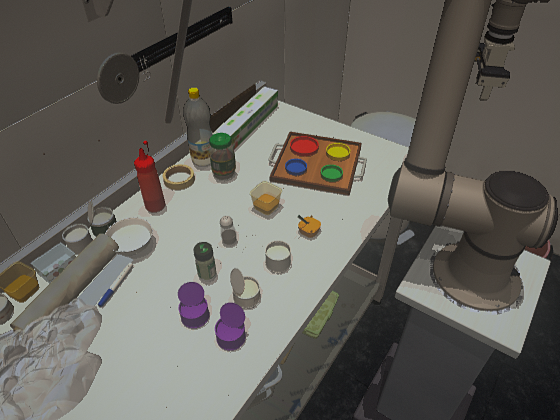

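View pics/top0.png

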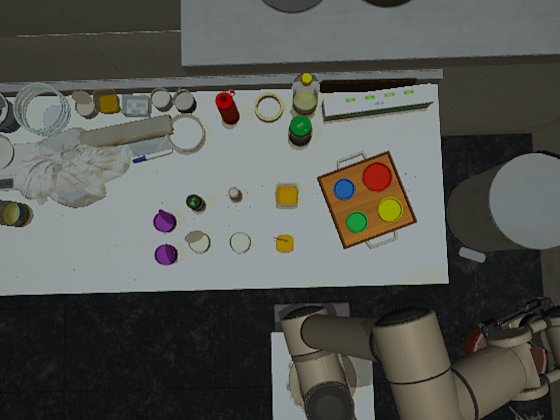

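The scene view shows the cups at red (305,147), yellow (338,152), blue (297,167) and green (331,173). The objects are the shaker (228,230), spice jar (205,260), cheese tin (278,256), mustard tub (309,226), amber tub (265,198) and lidded tin (246,290). The top view shows the same items: shaker (235,193), jar (195,202), cheese (240,242), mustard (284,243), amber (287,195), lidded tin (198,242).

```bash
python3 - <<'E'
from h import *
T=dict(np.load('pics/top0.npz'));S=dict(np.load('pics/scene0.npz'))
hv={k:cv2.cvtColor(c['image'],cv2.COLOR_RGB2HSV) for k,c in(('T',T),('S',S))}
rng={'blue':(100,125),'green':(50,85),'red':(0,8),'yellow':(22,34)}
box={'T':(320,155,412,245),'S':(275,132,362,188)}
for n,(a,b) in rng.items():
    for k,c in(('T',T),('S',S)):
        x0,y0,x1,y1=box[k]; h=hv[k]
        m=((h[...,0]>=a)&(h[...,0]<=b)&(h[...,1]>150)&(h[...,2]>60)).astype(np.uint8)
        m2=np.zeros_like(m); m2[y0:y1,x0:x1]=m[y0:y1,x0:x1]
        cs,_=cv2.findContours(m2,0,2); q=max(cs,key=cv2.contourArea); (u,v),_,_=e=cv2.fitEllipse(q)
        p=onz(c,u,v,24); print(n,k,np.round([u,v]),np.round(e[1],1),np.round(p),np.hypot(*p[:2]).round())
t=cv2.resize(T['image'][165:275,140:320,::-1],None,fx=4.4,fy=4.4,interpolation=2)
s=cv2.resize(S['image'][170:345,170:345,::-1],None,fx=3.4,fy=3.4,interpolation=2)
cv2.imwrite('pics/t1.png',t);cv2.imwrite('pics/s1.png',s)
E
```

```text
blue T [344. 189.] [19.6 20.4] [602. -89.  24.] 609.0
blue S [295. 167.] [ 8.8 17.8] [601. -85.  24.] 607.0
green T [357. 222.] [20.2 20.6] [ 496. -126.   24.] 511.0
green S [330. 172.] [10.4 19.1] [ 499. -125.   24.] 515.0
red T [377. 176.] [28.3 29. ] [ 640. -198.   24.] 669.0
red S [304. 144.] [17.3 28.3] [ 643. -201.   24.] 673.0
yellow T [390. 209.] [24.7 25. ] [ 533. -234.   24.] 582.0
yellow S [338. 150.] [14.5 23.7] [ 535. -238.   24.] 585.0
```

View pics/t1.png

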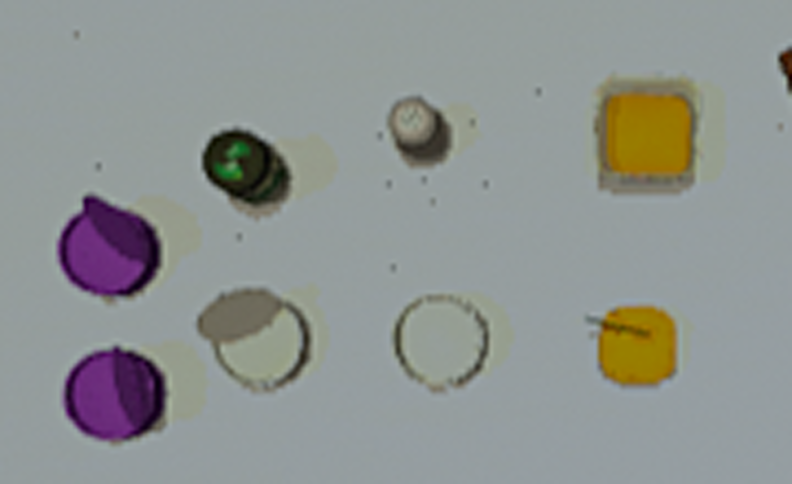

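View pics/s1.png

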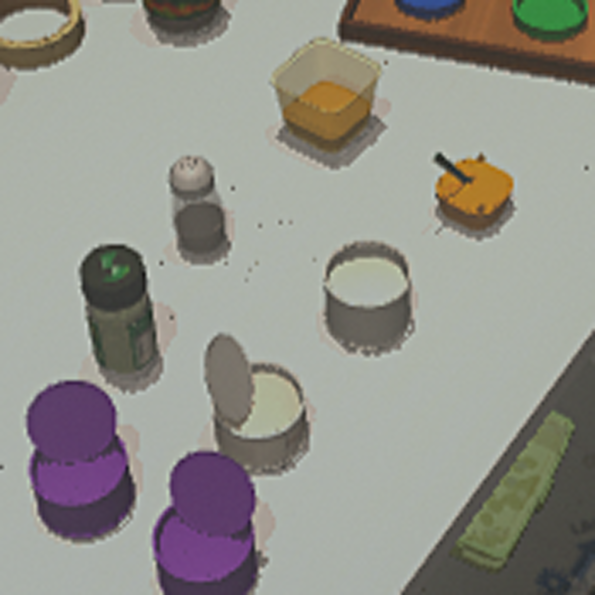

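The enlarged crops show each item clearly. In the top crop the jar cap is at (237,160), the shaker dome at (413,122), the cheese rim at (442,342), and the orange of the tub at (637,345) with its spoon pointing left. In the scene crop they are the cap top (113,263), dome (190,175), cheese rim (367,272) and mustard (475,186).

```bash
python3 - <<'E'
from h import *
T=dict(np.load('pics/top0.npz'));S=dict(np.load('pics/scene0.npz'))
t=lambda u,v:(140+u/4.4-.4,165+v/4.4-.4); s=lambda u,v:(170+u/3.4-.35,170+v/3.4-.35)
def tri(a,b):
    o1,d1=ray(T,*a);o2,d2=ray(S,*b);A=np.c_[d1,-d2];k=np.linalg.lstsq(A,o2-o1,rcond=None)[0]
    p,q=o1+k[0]*d1,o2+k[1]*d2; return (p+q)/2,np.linalg.norm(p-q)
for n,z,a,b in [('shaker',82,(413,122),(190,172)),('jar',105,(237,160),(113,263)),('cheese',52,(442,342),(367,272)),
  ('sauce',35,(637,345),(475,186)),('spoontip',80,(588,319),(437,156)),('paste',42,(263,342),(262,395)),('amber',62,(647,132),(327,72))]:
    a=t(*a);b=s(*b);p,g=tri(a,b)
    print(n,'T',onz(T,*a,z).round(),'S',onz(S,*b,z).round(),'tri',p.round(),round(g,1))
# orange mask of the sauce tub
for k,c,(x0,y0,x1,y1) in(('T',T,(270,228,300,258)),('S',S,(296,212,324,240))):
    h=cv2.cvtColor(c['image'],cv2.COLOR_RGB2HSV); m=((h[...,0]>10)&(h[...,0]<28)&(h[...,1]>180)&(h[...,2]>150)).astype(np.uint8)
    m[:,:x0]=0;m[:,x1:]=0;m[:y0]=0;m[y1:]=0
    q=max(cv2.findContours(m,0,2)[0],key=cv2.contourArea);r=cv2.minAreaRect(q);print(k,r)
    if k=='T': print(np.array([onz(c,*p,35)[:2] for p in cv2.boxPoints(r)]).round())
E
```

```text
shaker T [593. 260.  82.] S [596. 262.  82.] tri [595. 261.  81.] 3.3
jar T [567. 380. 105.] S [568. 379. 105.] tri [567. 380. 107.] 0.6
cheese T [439. 245.  52.] S [441. 248.  52.] tri [440. 246.  51.] 3.6
sauce T [433. 107.  35.] S [429. 112.  35.] tri [433. 107.  28.] 0.9
spoontip T [451. 140.  80.] S [450. 139.  80.] tri [450. 139.  80.] 1.3
paste T [443. 375.  42.] S [443. 376.  42.] tri [443. 375.  42.] 0.9
amber T [584.  95.  62.] S [588.  92.  62.] tri [584.  96.  66.] 2.3
T ((284.5, 242.5), (15.0, 15.0), 90.0)
[[459. 129.]
 [458.  82.]
 [410.  83.]
 [412. 131.]]
S ((309.3000183105469, 224.40003967285156), (18.782970428466797, 14.758048057556152), 26.56505012512207)
```

```bash
python3 -m inch '[0,0,-0.0784,0,0,0,-1, 0,0,-0.0784,0,0,0,-1, 0,0,-0.0784,0,0,0,-1, 0,0,-0.0784,0,0,0,-1, 0,0,-0.0784,0,0,0,-1, 0,0,-0.0784,0,0,0,-1, 0,0,-0.0784,0,0,0,-1, 0,0,-0.0784,0,0,0,-1, 0,0,-0.0784,0,0,0,-1, 0,0,-0.0784,0,0,0,-1]'
```

```text
time: 0.93
tool_pos: [201.9, -484.4, 237.3]
tcp_rot: [-3.141, -0.001, 1.577]
contact_force: [0.6, 0.3, 0.3]
grip_width: 91.4
finger_force: 0.0
```

```bash
python3 -m inch '[0,0,0,0.04,0.033,0,-1, 0,0,0,0.04,0.033,0,-1, 0,0,0,0.04,0.033,0,-1, 0,0,0,0.04,0.033,0,-1, 0,0,0,0.04,0.033,0,-1, 0,0,0,0.04,0.033,0,-1, 0,0,0,0.04,0.033,0,-1, 0,0,0,0.04,0.033,0,-1, 0,0,0,0.04,0.033,0,-1, 0,0,0,0.05,0,0,-1]'; python3 -m inch '[0,0,0,0.05,0,0,-1, 0,0,0,0.05,0,0,-1, 0,0,0,0.05,0,0,-1, 0,0,0,0.05,0,0,-1, 0,0,0,0.05,0,0,-1, 0,0,0,0.05,0,0,-1, 0,0,0,0.05,0,0,-1, 0,0,0,0.05,0,0,-1, 0,0,0,0.05,0,0,-1, 0,0,0,0.05,0,0.02,-1]'
```

```text
time: 1.77
tool_pos: [442.9, -155.6, 237.3]
tcp_rot: [3.139, 0.001, 1.571]
contact_force: [-0.5, 0.4, -0.2]
grip_width: 91.5
finger_force: 0.0
time: 2.6
tool_pos: [440.3, 244.7, 224.3]
tcp_rot: [3.137, -0.002, 1.571]
contact_force: [1.2, -0.2, -0.5]
grip_width: 92.1
finger_force: 0.0
```

```bash
python3 -m inch '[0,0,0,0,0,0.04,-1, 0,0,0,0,0,0.04,-1, 0,0,0,0,0,0.04,-1, 0,0,0,0,0,0.03,-1, 0,0,0,0,0,0.02,-1, 0,0,0,0,0,0,-1]'
python3 - <<'E'
from h import *
c=save('scene','s2.png'); cv2.imwrite('pics/s2c.png',cv2.resize(c['image'][150:330,170:370,::-1],None,fx=3.3,fy=3.3,interpolation=2))
E
```

```text
time: 3.1
tool_pos: [437.1, 241.2, 82.7]
tcp_rot: [-3.134, 0.003, 1.571]
contact_force: [-0.5, -0.3, 0.6]
grip_width: 92.1
finger_force: 0.0
```

View pics/s2c.png

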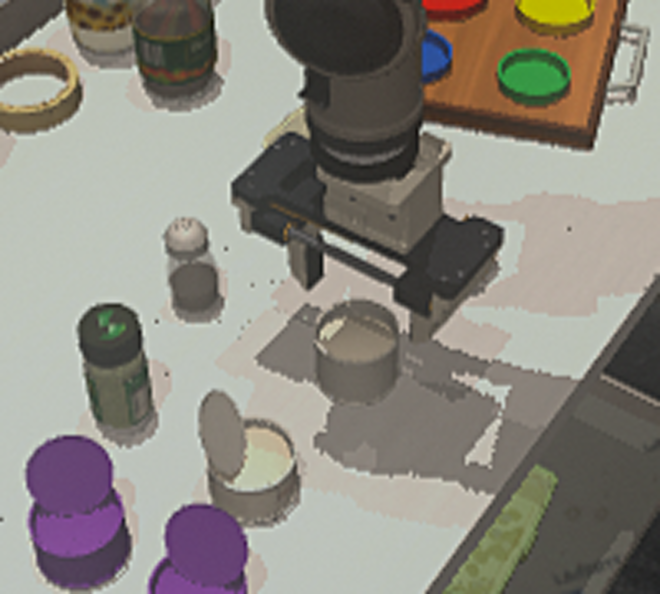

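The crop shows the open jaws straddling the cheese tin (358,340 in the crop), with every neighbour clear.

```bash
python3 -m inch '[0,0,0,0.005,0.003,0.03,-1, 0,0,0,0,0,0.025,-1, 0,0,0,0,0,0.013,-1, 0,0,0,0,0,0,-1, 0,0,0,0,0,0,-1]'; python3 -m inch '[0,0,0,0,0,0,1, 0,0,0,0,0,0,1, 0,0,0,0,0,0,1, 0,0,0,0,0,0,1, 0,0,0,0,0,0,1, 0,0,0,0,0,0,1, 0,0,0,0,0,0,1, 0,0,0,0,0,0,1]'
```

```text
time: 3.57
tool_pos: [442.3, 246.1, 32.6]
tcp_rot: [3.141, -0.0, 1.571]
contact_force: [-0.5, 0.2, 0.4]
grip_width: 91.8
finger_force: 0.0
time: 4.23
tool_pos: [442.1, 246.1, 32.3]
tcp_rot: [3.141, -0.0, 1.571]
contact_force: [-1.1, -0.7, 6.8]
grip_width: 65.2
finger_force: 30.0
```

```bash
python3 -m inch '[0,0,0,0,0,-0.01,1, 0,0,0,0,0,-0.02,1, 0,0,0,0,0,-0.03,1, 0,0,0,0,0,-0.03,1, 0,0,0,0,0,-0.025,1, 0,0,0,-0.01,0.005,-0.01,1, 0,0,0,-0.02,0.01,0,1, 0,0,0,-0.03,0.0135,0,1, 0,0,0,-0.03,0.0135,0,1, 0,0,0,-0.03,0.0135,0,1]'; python3 -m inch '[0,0,0,-0.035,0.016,0,1, 0,0,0,-0.04,0.018,0,1, 0,0,0,-0.04,0.018,0,1, 0,0,0,-0.04,0.018,0,1, 0,0,0,-0.04,0.018,0,1, 0,0,0,-0.04,0.018,0,1, 0,0,0,-0.04,0.018,0,1, 0,0,0,-0.04,0.018,0,1, 0,0,0,-0.035,0.016,0,1, 0,0,0,-0.03,0.0135,0,1]'
```

```text
time: 5.07
tool_pos: [486.5, 148.5, 131.4]
tcp_rot: [-3.141, 0.0, 1.572]
contact_force: [0.3, 1.1, -0.6]
grip_width: 65.3
finger_force: 30.0
time: 5.9
tool_pos: [623.6, -157.0, 130.9]
tcp_rot: [-3.141, 0.0, 1.569]
contact_force: [-0.4, 0.2, -0.8]
grip_width: 65.0
finger_force: 30.0
```

```bash
python3 -m inch '[0,0,0,-0.025,0.011,0,1, 0,0,0,-0.02,0.008,0,1, 0,0,0,-0.004,0.002,0,1, 0,0,0,0,0,0.02,1, 0,0,0,0,0,0.03,1, 0,0,0,0,0,0.02,1, 0,0,0,0,0,0,1, 0,0,0,0,0,0,1]'
```

```text
time: 6.57
tool_pos: [639.4, -192.5, 74.8]
tcp_rot: [-3.139, -0.001, 1.571]
contact_force: [1.0, -0.1, 0.3]
grip_width: 65.3
finger_force: 30.0
```

```bash
python3 -m inch '[0,0,0,-0.0055,0.002,0.01,1, 0,0,0,0,0,0.01,1, 0,0,0,0,0,0.01,1, 0,0,0,0,0,0.003,1, 0,0,0,0,0,0,1, 0,0,0,0,0,0,1]'
python3 - <<'E'
from h import *
c=save('scene','s3.png'); cv2.imwrite('pics/s3c.png',cv2.resize(c['image'][60:210,220:390,::-1],None,fx=4,fy=4,interpolation=2))
E
```

```text
time: 7.07
tool_pos: [641.9, -197.5, 49.4]
tcp_rot: [-3.141, -0.0, 1.571]
contact_force: [-0.3, -0.2, -0.6]
grip_width: 64.9
finger_force: 30.0
```

View pics/s3c.png

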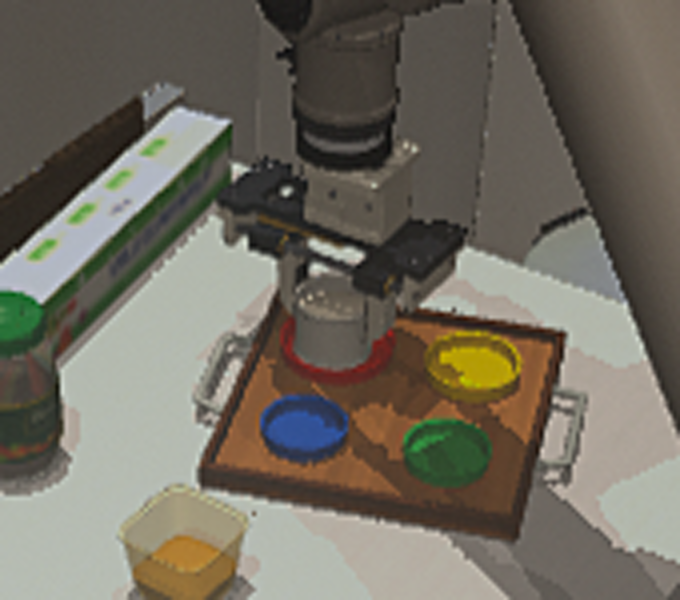

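The tin sits in the middle of the red cup at crop (335,340), just above its floor. I'll lower the last 2 mm and release.

```bash
python3 -m inch '[0,0,0,0,0,0.0015,1, 0,0,0,0,0,0.001,1, 0,0,0,0,0,0,1, 0,0,0,0,0,0,-1, 0,0,0,0,0,0,-1, 0,0,0,0,0,0,-1, 0,0,0,0,0,0,-1, 0,0,0,0,0,0,-1, 0,0,0,0,0,0,-1]'; python3 -m inch '[0,0,0,0,0,-0.02,-1, 0,0,0,0,0,-0.04,-1, 0,0,0,0,0,-0.045,-1, 0,0,0,0,0,-0.045,-1, 0,0,0,0.02,-0.02,0,-1, 0,0,0,0.035,-0.03,0,-1, 0,0,0,0.04,-0.03,0,-1, 0,0,0,0.04,-0.03,0,-1, 0,0,0,0.04,-0.03,0,-1, 0,0,0,0.04,-0.03,0,-1]'
```

```text
time: 7.87
tool_pos: [642.0, -197.6, 47.5]
tcp_rot: [3.141, 0.0, 1.571]
contact_force: [-0.6, -0.4, -0.0]
grip_width: 91.3
finger_force: 0.0
time: 8.7
tool_pos: [504.5, -24.3, 167.6]
tcp_rot: [3.141, 0.0, 1.57]
contact_force: [0.3, 0.8, 0.2]
grip_width: 91.4
finger_force: 0.0
```

```bash
python3 -m inch '[0,0,0,0.04,-0.022,0,-1, 0,0,0,0.04,-0.022,0,-1, 0,0,0,0.04,-0.022,0,-1, 0,0,0,0.03,-0.016,0,-1, 0,0,0,0.016,-0.008,0,-1, 0,0,0,0,0,0.03,-1, 0,0,0,0,0,0.03,-1, 0,0,0,0,0,0.03,-1, 0,0,0,0,0,0,-1, 0,0,0,0,0,0,-1]'
python3 - <<'E'
from h import *
c=save('scene','s4.png');save('top','t4.png')
a=cv2.resize(c['image'][130:290,220:380,::-1],None,fx=3.6,fy=3.6,interpolation=2); cv2.imwrite('pics/s4c.png',a)
E
```

```text
time: 9.53
tool_pos: [433.4, 107.2, 95.1]
tcp_rot: [-3.139, 0.0, 1.571]
contact_force: [-0.7, -0.3, 0.6]
grip_width: 91.7
finger_force: 0.0
```

View pics/s4c.png

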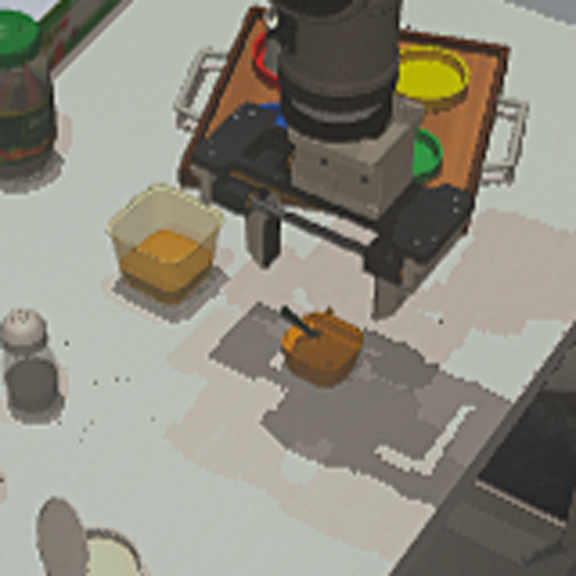

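The jaws straddle the tub, which is at crop (322,345). The spoon tip at (288,318) is clear of both fingers, so I'll go down.

```bash
python3 -m inch '[0,0,0,0,0,0.02,-1, 0,0,0,0,0,0.03,-1, 0,0,0,0,0,0.02,-1, 0,0,0,0,0,0.0075,-1, 0,0,0,0,0,0,-1, 0,0,0,0,0,0,-1]';  python3 -m inch '[0,0,0,0,0,0,1, 0,0,0,0,0,0,1, 0,0,0,0,0,0,1, 0,0,0,0,0,0,1, 0,0,0,0,0,0,1, 0,0,0,0,0,0,1, 0,0,0,0,0,0,1]'
```

```text
time: 10.13
tool_pos: [434.8, 107.2, 34.4]
tcp_rot: [3.14, -0.0, 1.571]
contact_force: [0.8, -0.3, -0.4]
grip_width: 91.8
finger_force: 0.0
time: 10.72
tool_pos: [434.2, 107.3, 33.9]
tcp_rot: [3.141, 0.0, 1.571]
contact_force: [-1.0, -0.2, 6.2]
grip_width: 67.3
finger_force: 30.0
```

```bash
python3 -m inch '[0,0,0,0,0,-0.005,1, 0,0,0,0,0,-0.01,1, 0,0,0,0,0,-0.015,1, 0,0,0,0,0,-0.01,1, 0,0,0,0,0,0,1]'
python3 - <<'E'
from h import *
c=save('scene','s5.png')
a=cv2.resize(c['image'][150:290,220:380,::-1],None,fx=3.6,fy=3.6,interpolation=2); cv2.imwrite('pics/s5c.png',a)
E
```

```text
time: 11.13
tool_pos: [435.0, 107.3, 67.1]
tcp_rot: [3.138, -0.0, 1.571]
contact_force: [0.5, 0.8, -1.6]
grip_width: 67.4
finger_force: 30.0
```

View pics/s5c.png

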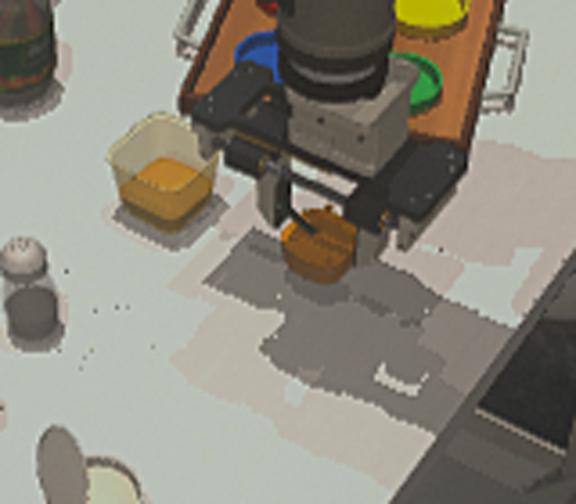

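The tub hangs level in the jaws at crop (318,245), with the spoon clear.

```bash
python3 -m inch '[0,0,0,0,0,-0.02,1, 0,0,0,0,0,-0.03,1, 0,0,0,0,0,-0.03,1, 0,0,0,0,0,-0.01,1, 0,0,0,-0.01,0.003,0,1, 0,0,0,-0.02,0.006,0,1, 0,0,0,-0.03,0.009,0,1, 0,0,0,-0.035,0.01,0,1, 0,0,0,-0.035,0.01,0,1, 0,0,0,-0.035,0.01,0,1]';python3 -m inch '[0,0,0,-0.035,0.01,0,1, 0,0,0,-0.035,0.01,0,1, 0,0,0,-0.035,0.01,0,1, 0,0,0,-0.035,0.01,0,1, 0,0,0,-0.035,0.01,0,1, 0,0,0,-0.035,0.01,0,1, 0,0,0,-0.03,0.009,0,1, 0,0,0,-0.02,0.006,0,1, 0,0,0,-0.0025,0,0.01,1, 0,0,0,0,0,0.02,1]'
```

```text
time: 12.02
tool_pos: [471.7, -26.4, 135.6]
tcp_rot: [-3.139, -0.0, 1.571]
contact_force: [1.3, 0.5, -0.3]
grip_width: 67.2
finger_force: 30.0
time: 12.85
tool_pos: [532.3, -236.4, 112.4]
tcp_rot: [3.141, 0.001, 1.569]
contact_force: [0.8, -0.4, -1.4]
grip_width: 67.3
finger_force: 30.0
```

```bash
python3 -m inch '[0,0,0,0,0,0.03,1, 0,0,0,0,0,0.01,1, 0,0,0,0,0,0,1, 0,0,0,0,0,0,1]'
```

```text
time: 13.18
tool_pos: [531.8, -234.2, 80.6]
tcp_rot: [-3.14, -0.001, 1.571]
contact_force: [0.0, 0.5, 0.5]
grip_width: 67.2
finger_force: 30.0
```

```bash
python3 -m inch '[0,0,0,0,0.002,0.01,1, 0,0,0,0,0,0.01,1, 0,0,0,0,0,0.01,1, 0,0,0,0,0,0.0065,1, 0,0,0,0,0,0,1, 0,0,0,0,0,0,1]'
python3 - <<'E'
from h import *
c=save('scene','s6.png')
a=cv2.resize(c['image'][80:200,250:390,::-1],None,fx=4.5,fy=4.5,interpolation=2); cv2.imwrite('pics/s6c.png',a)
E
```

```text
time: 13.68
tool_pos: [533.8, -234.6, 51.9]
tcp_rot: [-3.141, -0.0, 1.571]
contact_force: [-0.3, 0.3, 0.0]
grip_width: 67.4
finger_force: 30.0
```

View pics/s6c.png

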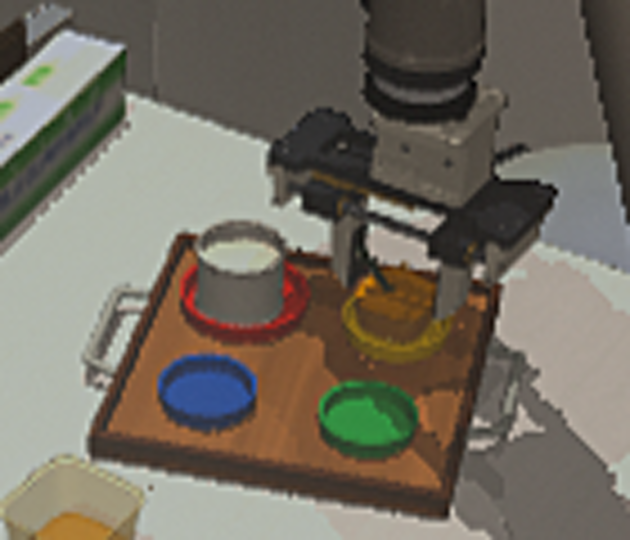

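The tub is inside the yellow cup at crop (400,310), and the cheese tin stands in the red cup at (240,285). I'll lower the last 3 mm and release.

```bash
python3 -m inch '[0,0,0,0,0,0.002,1, 0,0,0,0,0,0.0015,1, 0,0,0,0,0,0,1, 0,0,0,0,0,0,1]'
```

```text
time: 14.07
tool_pos: [534.0, -234.8, 49.5]
tcp_rot: [3.141, 0.0, 1.571]
contact_force: [-0.9, -0.6, -0.7]
grip_width: 67.6
finger_force: 30.0
```

```bash
python3 -m inch '[0,0,0,0,0,0,-1, 0,0,0,0,0,0,-1, 0,0,0,0,0,0,-1, 0,0,0,0,0,0,-1, 0,0,0,0,0,0,-1, 0,0,0,0,0,-0.02,-1, 0,0,0,0,0,-0.04,-1, 0,0,0,0,0,-0.045,-1, 0,0,0,0,0,-0.045,-1, 0,0,0,0.03,0.004,0,-1]';python3 -m inch '[0,0,0,0.04,0.005,0,-1, 0,0,0,0.05,0.006,0,-1, 0,0,0,0.05,0.006,0,-1, 0,0,0,0.05,0.006,0,-1, 0,0,0,0.05,0.006,0,-1, 0,0,0,0.05,0.006,0,-1, 0,0,0,0.05,0.006,0,-1, 0,0,0,0.05,0.006,0,-1, 0,0,0,0.05,0.006,0,-1, 0,0,0,0.05,0.006,0,-1]';python3 -m inch '[0,0,0,0.05,0.006,0,-1, 0,0,0,0.035,0.004,0,-1, 0,0,0,0.015,0.004,0,-1, 0,0,0,0,0,0,-1, 0,0,0,0,0,0,-1]'
```

```text
time: 14.9
tool_pos: [540.2, -215.4, 177.1]
tcp_rot: [3.13, 0.008, 1.568]
contact_force: [1.1, -0.4, 0.5]
grip_width: 91.9
finger_force: 0.0
time: 15.73
tool_pos: [584.2, 183.3, 169.6]
tcp_rot: [3.141, 0.0, 1.571]
contact_force: [1.4, 0.3, 0.8]
grip_width: 91.6
finger_force: 0.0
time: 16.15
tool_pos: [595.2, 261.6, 169.0]
tcp_rot: [-3.141, 0.001, 1.572]
contact_force: [0.6, -0.5, -0.0]
grip_width: 92.0
finger_force: 0.0
```

```bash
python3 -m inch '[0,0,0,0,0,0.025,-1, 0,0,0,0,0,0.04,-1, 0,0,0,0,0,0.04,-1, 0,0,0,0,0,0.03,-1, 0,0,0,0,0,0.016,-1, 0,0,0,0,0,0,-1, 0,0,0,0,0,0,-1]'; python3 -m inch '[0,0,0,0,0,0,1, 0,0,0,0,0,0,1, 0,0,0,0,0,0,1, 0,0,0,0,0,0,1, 0,0,0,0,0,0,1, 0,0,0,0,0,0,1, 0,0,0,0,0,0,1, 0,0,0,0,0,0,1, 0,0,0,0,0,0,1, 0,0,0,0,0,0,1]'
```

```text
time: 16.73
tool_pos: [596.0, 260.3, 49.1]
tcp_rot: [-3.142, 0.0, 1.57]
contact_force: [-0.0, -0.4, 0.6]
grip_width: 91.9
finger_force: 0.0
time: 17.57
tool_pos: [595.4, 261.3, 48.6]
tcp_rot: [-3.141, 0.0, 1.571]
contact_force: [-1.7, 0.1, 1.7]
grip_width: 38.5
finger_force: 29.6
```

```bash
python3 -m inch '[0,0,0,0,0,0,1, 0,0,0,0,0,0,1]'; python3 - <<'E'
from h import *
c=save('scene','s7.png');t=save('top','t7.png')
a=cv2.resize(c['image'][170:290,170:290,::-1],(480,480),interpolation=2); b=cv2.resize(t['image'][160:230,200:270,::-1],(480,480),interpolation=2); cv2.imwrite('pics/s7c.png',np.hstack([a[:, :400],b[:,40:440]]))
E
```

```text
time: 17.73
tool_pos: [595.5, 261.3, 48.6]
tcp_rot: [-3.141, 0.0, 1.571]
contact_force: [0.3, -0.0, -0.6]
grip_width: 38.1
finger_force: 29.5
```

View pics/s7c.png

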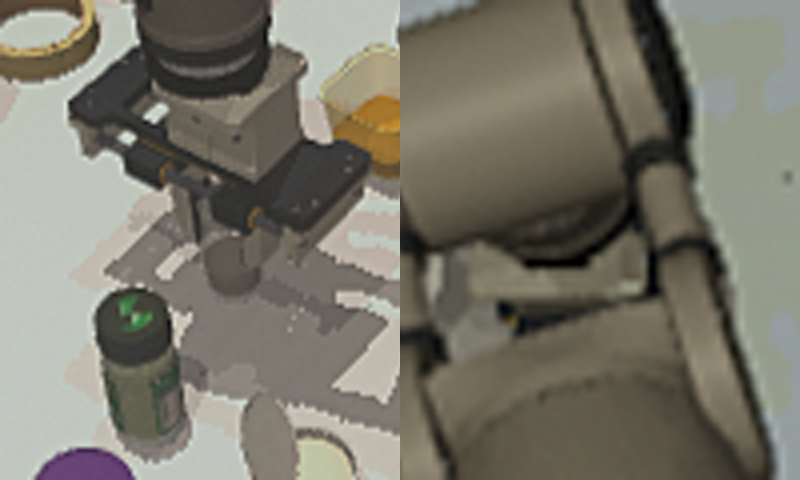

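The shaker stands between the fingers at left-crop (232,265) and looks upright. A 38 mm opening is narrow for a 44 mm body, so I'll check the base position.

```bash
python3 - <<'E'
from h import *
S=dict(np.load('pics/scene0.npz'));N=dict(np.load('pics/s7.npz'));T=dict(np.load('pics/top0.npz'))
for n,c,e in(('before',S,(229.4,245.6)),('now',N,(228,243.3))):
    p=onz(c,*e,0); d=p[:2]-np.array(c['pose'])[:2,3]; print(n,p[:2]+22*d/np.linalg.norm(d))
print(proj(N,(595,261,0)),proj(N,(595,261,80)),proj(T,(595,261,0)))
h=cv2.cvtColor(N['image'],cv2.COLOR_RGB2HSV)
print(N['image'][228:246,216:242].mean(2).astype(int))
print(S['image'][226:248,216:242].mean(2).astype(int))
E
```

```text
before [597.90586441 256.04973012]
now [606.28637318 251.74836503]
[228.41250206 241.17751969] [226.04750663 220.68269848] [236.0855883  195.19288403]
[[103 105  89  40  73  89 116 135 126 110 119 103 159 129  64  51  61  98
   98  89  87  79  71  64  73 105]
 [ 96  97  98  42  75 109 120 122 122 104  89  84  83  84  76  85 101  97
   96  85  86  87  88  77  97 103]
 [114 115 114  60  97 113 121 101  81  85  87  87  87  85  77  97  96  96
   96  87  85  87  83  84 107 102]
 [173 176 178 117 108 107  93  83  85  87  88  88  87  86  88  97  94  95
   97  87  85  84  84  85 108 105]
 [168 165 172 160 109  89  80  86  87  87  89  86  87  87  71  97  95  97
   96  84  83  84  86 100 115 105]
 [163 168 161  94 101  80  83  85  87  86  88  87  88  88  71  97  95  96
   96  86  83  85 100 113 114 105]
 [158 164  93  90 103  80  84  86  87  88  89  90  87  88  70  96  95  96
   97  86  84 100 112 112 112 104]
 [114 115  98  99 111  79  84  85  87  87  88  88  88  88  72  93  97  97
   94  88 101 112 112 112 111 106]
 [115 118 119 122 134  85  82  84  88  88  88  87  89  87  85  81  98  93
   
[... 2712 characters left out ...]
80  76  75
   72  87  95  90 179 177 174 173]
 [175 175 173 164 167 176 104  84  74  75  77  78  78  78  78  78  74  74
   85  94  99  94 179 176 173 174]
 [174 174 165 167 168 174 126 105  90  79  78  77  78  78  78  77  79  86
   96  95 102 131 178 175 174 175]
 [175 174 168 166 168 172 180 108 105 104  97  85  86  86  90  89 100  99
   95 111 114 182 178 174 174 174]
 [174 175 176 166 168 169 174 124 101 107 103 103 103 103 101 104  97 101
  106 134 127 177 176 175 174 176]
 [177 156 175 169 167 167 169 176 123 125 103 105 107 108  96 107 107 124
  130 182 168 178 174 174 174 174]
 [178  80 172 175 175 167 169 172 175 178 125 123 125 124 124 122 128 181
  181 179 116 173 175 174 174 174]]
```

The base hasn't moved and the picture shows the glass narrowing upward, so the grip is sound. I'll lift and check.

```bash
python3 -m inch '[0,0,0,0,0,-0.005,1, 0,0,0,0,0,-0.01,1, 0,0,0,0,0,-0.015,1, 0,0,0,0,0,-0.02,1, 0,0,0,0,0,-0.01,1, 0,0,0,0,0,0,1, 0,0,0,0,0,0,1]'
python3 - <<'E'
from h import *
c=save('scene','s8.png')
cv2.imwrite('pics/s8c.png',cv2.resize(c['image'][140:290,170:290,::-1],(480,600),interpolation=2))
E
```

```text
time: 18.42
tool_pos: [595.9, 261.4, 97.5]
tcp_rot: [3.14, -0.0, 1.571]
contact_force: [-0.4, -0.4, -0.8]
grip_width: 38.4
finger_force: 29.4
```

View pics/s8c.png

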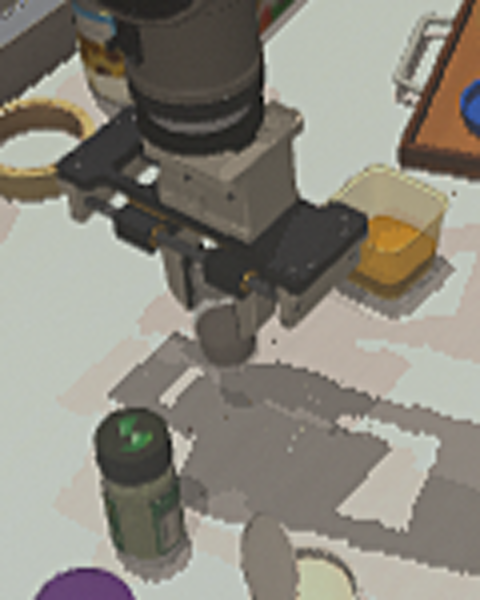

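The shaker is lifted and hangs upright at crop (228,335). Next it goes to blue, high enough to clear the amber tub.

```bash
python3 -m inch '[0,0,0,0,0,-0.015,1, 0,0,0,0,0,-0.025,1, 0,0,0,0,0,-0.025,1, 0,0,0,0,0,-0.01,1, 0,0,0,-0.01,0,0,1, 0,0,0,-0.02,0.001,0,1, 0,0,0,-0.03,0.001,0,1, 0,0,0,-0.035,0.001,0,1, 0,0,0,-0.035,0.001,0,1, 0,0,0,-0.035,0.001,0,1]';python3 -m inch '[0,0,0,-0.035,0.001,0,1, 0,0,0,-0.035,0.001,0,1, 0,0,0,-0.035,0.001,0,1, 0,0,0,-0.035,0.001,0,1, 0,0,0,-0.035,0.001,0,1, 0,0,0,-0.035,0.001,0,1, 0,0,0,-0.03,0,0,1, 0,0,0,-0.02,0,0,1, 0,0,0,-0.01,0,0,1, 0,0,0,0,0,0,1]'
```

```text
time: 19.3
tool_pos: [598.3, 126.5, 154.8]
tcp_rot: [-3.138, 0.001, 1.571]
contact_force: [0.5, -0.4, -1.4]
grip_width: 38.4
finger_force: 29.4
time: 20.13
tool_pos: [603.2, -89.2, 155.2]
tcp_rot: [-3.139, -0.0, 1.568]
contact_force: [-0.6, 0.8, -0.3]
grip_width: 38.6
finger_force: 29.4
```

```bash
python3 -m inch '[0,0,0,0,0,0.02,1, 0,0,0,0,0,0.03,1, 0,0,0,0,0,0.03,1, 0,0,0,0,0,0.02,1, 0,0,0,0,0,0.01,1, 0,0,0,0,0,0.002,1, 0,0,0,0,0,0,1, 0,0,0,0,0,0,1]'
python3 - <<'E'
from h import *
c=save('scene','s9.png')
cv2.imwrite('pics/s9c.png',cv2.resize(c['image'][60:200,240:380,::-1],(560,560),interpolation=2))
E
```

```text
time: 20.8
tool_pos: [605.0, -86.6, 68.1]
tcp_rot: [3.14, 0.0, 1.571]
contact_force: [-0.9, 0.2, -0.4]
grip_width: 38.2
finger_force: 29.4
```

View pics/s9c.png

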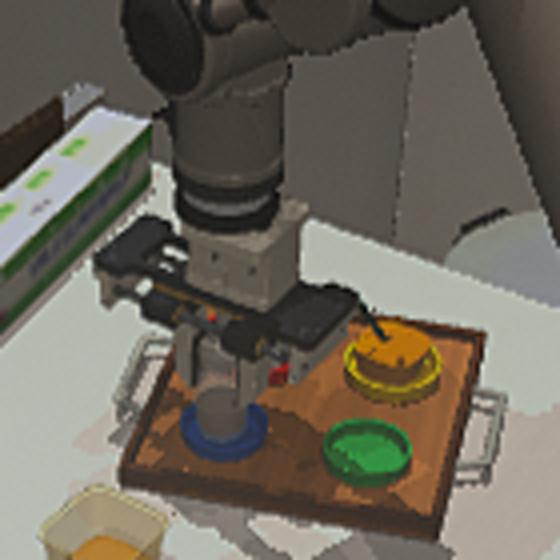

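The shaker base at crop (224,425) is centred in the blue cup, and the mustard tub stands in the yellow cup at (393,350). I'll make a small correction, lower and release.

```bash
python3 -m inch '[0,0,0,-0.002,-0.001,0.002,1, 0,0,0,0,0,0.002,1, 0,0,0,0,0,0.0015,1, 0,0,0,0,0,0,1, 0,0,0,0,0,0,1]'
```

```text
time: 21.27
tool_pos: [603.8, -88.5, 63.5]
tcp_rot: [3.141, 0.0, 1.571]
contact_force: [-0.7, 1.2, 5.8]
grip_width: 38.3
finger_force: 29.9
```

```bash
python3 -m inch '[0,0,0,0,0,0,-1, 0,0,0,0,0,0,-1, 0,0,0,0,0,0,-1, 0,0,0,0,0,0,-1, 0,0,0,0,0,0,-1, 0,0,0,0,0,0,-1, 0,0,0,0,0,0,-1, 0,0,0,0,0,0,-1, 0,0,0,0,0,-0.02,-1, 0,0,0,0,0,-0.04,-1]';python3 -m inch '[0,0,0,0,0,-0.045,-1, 0,0,0,0,0,-0.045,-1, 0,0,0,0,0,-0.02,-1, 0,0,0,0.03,-0.002,0,-1, 0,0,0,0.045,-0.004,0,-1, 0,0,0,0.05,-0.004,0,-1, 0,0,0,0.05,-0.004,0,-1, 0,0,0,0.05,-0.004,0,-1, 0,0,0,0.05,-0.004,0,-1, 0,0,0,0.05,-0.004,0,-1]';python3 -m inch '[0,0,0,0.05,-0.004,0,-1, 0,0,0,0.05,-0.004,0,-1, 0,0,0,0.05,-0.004,0,-1, 0,0,0,0.05,-0.004,0,-1, 0,0,0,0.04,-0.003,0,-1, 0,0,0,0.02,-0.002,0,-1, 0,0,0,0,0,0,-1, 0,0,0,0,0,0,-1]'
```

```text
time: 22.1
tool_pos: [601.1, -87.7, 107.3]
tcp_rot: [-3.133, -0.002, 1.571]
contact_force: [0.8, -0.3, -0.4]
grip_width: 91.4
finger_force: 0.0
time: 22.93
tool_pos: [582.2, 173.5, 198.7]
tcp_rot: [3.141, 0.0, 1.571]
contact_force: [0.9, -0.1, 0.2]
grip_width: 92.1
finger_force: 0.0
time: 23.6
tool_pos: [565.4, 380.3, 198.0]
tcp_rot: [-3.141, 0.001, 1.573]
contact_force: [1.1, 0.1, -0.2]
grip_width: 91.6
finger_force: 0.0
```

```bash
python3 -m inch '[0,0,0,0,0.0025,0.03,-1, 0,0,0,0,0,0.045,-1, 0,0,0,0,0,0.04,-1, 0,0,0,0,0,0.035,-1, 0,0,0,0,0,0.02,-1, 0,0,0,0,0,0.0025,-1, 0,0,0,0,0,0,-1, 0,0,0,0,0,0,-1]'; python3 -m inch '[0,0,0,0,0,0,1, 0,0,0,0,0,0,1, 0,0,0,0,0,0,1, 0,0,0,0,0,0,1, 0,0,0,0,0,0,1, 0,0,0,0,0,0,1, 0,0,0,0,0,0,1, 0,0,0,0,0,0,1, 0,0,0,0,0,0,1, 0,0,0,0,0,0,1]'
```

```text
time: 24.27
tool_pos: [569.1, 379.1, 62.2]
tcp_rot: [3.14, -0.001, 1.57]
contact_force: [0.9, 1.0, 0.6]
grip_width: 92.0
finger_force: 0.0
time: 25.1
tool_pos: [567.8, 379.7, 60.5]
tcp_rot: [-3.141, 0.0, 1.571]
contact_force: [-0.7, 0.7, 0.2]
grip_width: 44.2
finger_force: 30.0
```

```bash
python3 -m inch '[0,0,0,0,0,-0.005,1, 0,0,0,0,0,-0.015,1, 0,0,0,0,0,-0.025,1, 0,0,0,0,0,-0.035,1, 0,0,0,0,0,-0.035,1, 0,0,0,0,0,-0.02,1, 0,0,0,-0.01,-0.002,0,1, 0,0,0,-0.02,-0.003,0,1, 0,0,0,-0.03,-0.004,0,1, 0,0,0,-0.035,-0.005,0,1]';python3 -m inch '[0,0,0,-0.04,-0.006,0,1, 0,0,0,-0.04,-0.006,0,1, 0,0,0,-0.04,-0.006,0,1, 0,0,0,-0.04,-0.006,0,1, 0,0,0,-0.04,-0.006,0,1, 0,0,0,-0.04,-0.006,0,1, 0,0,0,-0.04,-0.006,0,1, 0,0,0,-0.04,-0.006,0,1, 0,0,0,-0.04,-0.006,0,1, 0,0,0,-0.04,-0.006,0,1]';python3 -m inch '[0,0,0,-0.04,-0.006,0,1, 0,0,0,-0.04,-0.005,0,1, 0,0,0,-0.03,-0.004,0,1, 0,0,0,-0.02,-0.004,0,1, 0,0,0,-0.009,-0.003,0,1, 0,0,0,0,0,0,1, 0,0,0,0,0,0,1]'
```

```text
time: 25.93
tool_pos: [555.7, 303.0, 167.5]
tcp_rot: [-3.14, 0.001, 1.572]
contact_force: [0.1, -1.3, -1.4]
grip_width: 44.1
finger_force: 30.0
time: 26.77
tool_pos: [507.2, -18.0, 168.0]
tcp_rot: [-3.14, 0.0, 1.571]
contact_force: [1.3, -0.4, -1.6]
grip_width: 44.1
finger_force: 30.0
time: 27.35
tool_pos: [490.6, -127.1, 168.3]
tcp_rot: [-3.141, -0.001, 1.57]
contact_force: [-0.0, 0.2, -0.8]
grip_width: 44.2
finger_force: 30.0
```

Now lower to TCP z of about 78, where the final value should be about 75.5.

```bash
python3 -m inch '[0,0,0,0,0.0065,0.02,1, 0,0,0,0,0,0.03,1, 0,0,0,0,0,0.03,1, 0,0,0,0,0,0.02,1, 0,0,0,0,0,0.01,1, 0,0,0,0,0,0.003,1, 0,0,0,0,0,0,1, 0,0,0,0,0,0,1]'
python3 - <<'E'
from h import *
c=save('scene','s10.png')
cv2.imwrite('pics/s10c.png',cv2.resize(c['image'][60:200,240:380,::-1],(560,560),interpolation=2))
E
```

```text
time: 28.02
tool_pos: [497.0, -127.3, 79.1]
tcp_rot: [3.14, 0.001, 1.571]
contact_force: [0.4, -0.4, -0.3]
grip_width: 44.2
finger_force: 30.0
```

View pics/s10c.png

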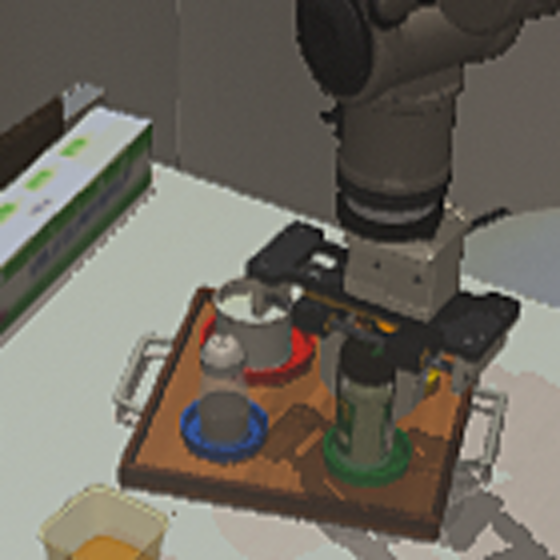

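The jar is centred in the green cup at crop (365,450), and the shaker stands upright in blue at (225,400). I'll lower the last 3.5 mm.

```bash
python3 -m inch '[0,0,0,0,-0.001,0.002,1, 0,0,0,0,0,0.0015,1, 0,0,0,0,0,0.001,1, 0,0,0,0,0,0,1, 0,0,0,0,0,0,1]'; python3 -m inch '[0,0,0,0,0,0,-1, 0,0,0,0,0,0,-1, 0,0,0,0,0,0,-1, 0,0,0,0,0,0,-1, 0,0,0,0,0,0,-1, 0,0,0,0,0,0,-1, 0,0,0,0,0,0,-1, 0,0,0,0,0,0,-1, 0,0,0,0,0,-0.02,-1, 0,0,0,0,0,-0.04,-1]'; python3 -m inch '[0,0,0,0,0,-0.045,-1, 0,0,0,0,0,-0.045,-1, 0,0,0,0.02,-0.01,0,-1, 0,0,0,0.04,-0.01,0,-1, 0,0,0,0.045,-0.01,0,-1, 0,0,0,0.045,-0.01,0,-1, 0,0,0,0.045,0,0,-1, 0,0,0,0.045,0,0,-1, 0,0,0,0.045,0,0,-1, 0,0,0,0.04,0,0,-1]'
python3 -m inch '[0,0,0,0,0,0,-1, 0,0,0,0,0,0,-1]'
python3 - <<'E'
from h import *
c=save('scene','s11.png'); t=save('top','t11.png')
a=cv2.resize(c['image'][100:320,180:380,::-1],(500,550),interpolation=2);b=cv2.resize(t['image'][140:270,180:440,::-1],(0,0),fx=1.15,fy=1.15,interpolation=2)
o=np.zeros((550,800,3),np.uint8);o[:,:500]=a;o[:b.shape[0],500:500+b.shape[1]]=b[:,:300];cv2.imwrite('pics/f.png',o)
for n,(u,v) in {'paste':(262,395),'amber':(327,72)}.items(): pass
d=lambda k,x0,y0,x1,y1: np.abs(np.load('pics/scene0.npz')['image'][y0:y1,x0:x1].astype(int)-c['image'][y0:y1,x0:x1]).mean()
print('paste diff',d(0,228,262,262,312),'amber diff',d(0,248,178,284,218))
E
```

```text
time: 28.48
tool_pos: [495.7, -127.7, 75.4]
tcp_rot: [3.141, 0.0, 1.571]
contact_force: [-1.9, 0.8, 5.5]
grip_width: 44.0
finger_force: 30.0
time: 29.32
tool_pos: [493.3, -126.7, 120.1]
tcp_rot: [-3.134, -0.003, 1.571]
contact_force: [0.1, 0.0, 0.5]
grip_width: 91.5
finger_force: 0.0
time: 30.15
tool_pos: [463.1, 134.6, 194.8]
tcp_rot: [3.141, -0.0, 1.571]
contact_force: [0.6, -0.2, -0.2]
grip_width: 92.1
finger_force: 0.0
time: 30.32
tool_pos: [463.2, 133.9, 194.5]
tcp_rot: [-3.141, 0.0, 1.574]
contact_force: [-1.1, -0.0, -0.5]
grip_width: 92.1
finger_force: 0.0
paste diff 6.345490196078432 amber diff 4.852083333333334
```

View pics/f.png

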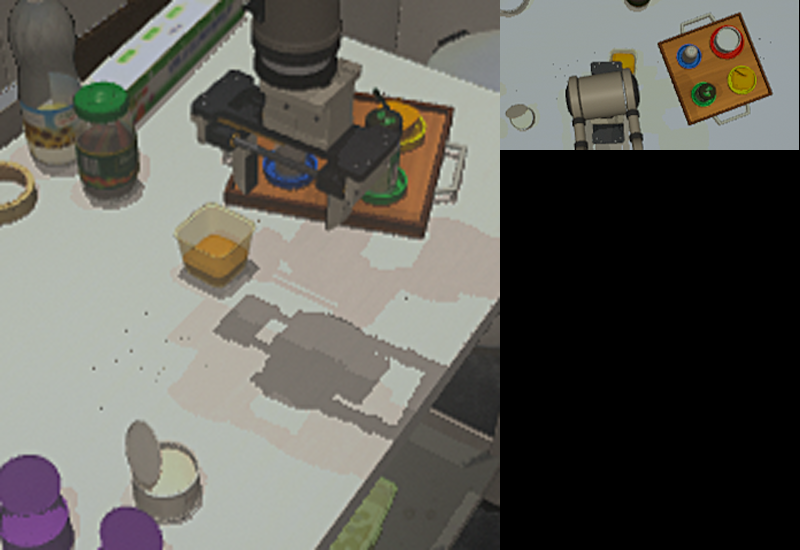

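The final view shows all four condiments upright in their cups, and the lidded tin and amber tub unmoved. In the right inset the dome is at (690,49), the jar cap at (706,91) and the cheese rim at (727,42). I'll do one quick check of the centres and then hand in.

```bash
python3 - <<'E'
from h import *
T=dict(np.load('pics/t11.npz'))
for n,u,v,z,g in(('shaker',690,49,97,(603.6,-89.4)),('jar',706,91,120,(496,-127)),('cheese',727,42,67,(641,-197)),('sauce',741,80,43,(533.6,-234.6))):
    p=onz(T,180+(u-500)/1.15,140+v/1.15,z)[:2]; print(n,p.round(),np.round(p-g))
h=cv2.cvtColor(T['image'],cv2.COLOR_RGB2HSV);m=(h[...,1]<60)&(h[...,2]>110);m=m.astype(np.uint8)
n,l,s,c=cv2.connectedComponentsWithStats(m)
for i in range(1,n):
    if 330<c[i][0]<400 and 160<c[i][1]<235 and s[i][4]>15: print(c[i].round(1),s[i],onz(T,*c[i],97).round(),onz(T,*c[i],67).round())
E
```

```text
shaker [611. -86.] [7. 3.]
jar [ 496. -121.] [-0.  6.]
cheese [ 632. -191.] [-9.  6.]
sauce [ 529. -229.] [-4.  6.]
[377.5 173.8] [368 163  21  21 297] [ 636. -186.   97.] [ 641. -192.   67.]
[346.  184.1] [341 180  10   9  68] [606. -88.  97.] [611. -92.  67.]
```

```bash
python3 -c "
from plant import close_job
print(close_job())"
```

```text
the job is handed in; nothing more can be done
None
```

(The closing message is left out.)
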